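Lock the stud block and hold the angle gauge on its mark

TASK

Swing the steel strap of the clamping fixture down until it lies home in its red catch. Then take the pendulum angle gauge by its yellow handle, stand the middle of its sole level on the crown of the domed stud, and from there rock it on the stud until the swinging blue pointer has settled with its tip on the red mark. Finish while still holding it like that in the gripper, its sole resting lightly on the stud with the pointer still on the mark; do not let go, and leave the bushing, screw, bin and spanner where they are.

Things in the scene. Friction and masses are not known exactly. Their poses are not given: they have to be found in the camera images.
- strap (a joint): hinge angle of the steel strap on the fixture: 0 = lying level, home in the red catch (its stop); grows as it swings up and open, to at most 1.6 (just past upright). Stiff hinge: the strap stays where it is left, and about 1.5 N across its end moves it. It is opened at 1.0 to 1.4 at the start.
- strap_hinge (a point): centre of the strap's hinge pin, 54 mm above the table, on the fixture; its axes are the fixture's: x runs across the fixture away from the robot, y to the left along the hinge pin, z up. The closed strap runs from here 144 mm in -x; opened by angle a, it points along (-cos a, 0, sin a).
- fixture: fixed clamping fixture: dark base plate 160 (x) x 150 (y) x 12 mm; on it the aluminium stud block, 70 x 125 mm, top 50 mm above the table. Hinge cheeks and red catch fork reach 64 mm above the table, 13 to 19 mm either side of the strap's centre line. Origin on the table under the stud; axes as the hinge point.
- strap_push (a point): point on the outer (upper) face of the strap, 105 mm from the hinge pin, on its centre line. The strap is 22 mm wide and 8 mm thick; its end, 124 to 144 mm from the pin, is a red pad 14 mm thick. Axes turn with the strap: x along it back to the hinge, z out of its outer face.
- stud: steel stud, 24 mm across, on the fixture's block; origin at the top of its domed crown (dome radius 12 mm), 87 mm above the table, 37 mm above the block; axes as the fixture's. The crown is uneven: a bump of 6 mm radius sits 7 mm to its +y side, its top 1.5 mm lower; a sole leaning to that side by over 0.2 rad rides on the bump and is lifted by up to 1 mm.
- gauge_grip (a point): centre of the angle gauge's yellow handle, 20 mm thick (x), 40 mm wide (y), 52 mm tall (139 to 191 mm above the sole); this point is 167 mm above the sole. Gauge axes: x out of the dial's front face, y along the sole, z up. At the start the gauge stands level on the wooden riser block (45 mm high), dial away from the robot. Mass about 0.45 kg.
- gauge_sole (a point): middle of the underside of the gauge's flat steel sole, 34 mm (x) x 100 mm (y) x 12 mm; gauge axes. The dial above it is a disc 130 mm across, 18 mm thick, centre 77 mm above the sole; its back shows the same pointer and mark as its face.
- pointer (a joint): angle of the blue pendulum pointer about the gauge's x axis: 0 = pointing at the sole. It swings freely about the dial's centre, always settles plumb within about 1 s, and so reads minus the gauge's rotation about its own x axis from upright.
- mark (a joint): angle of the red mark about the gauge's x axis, same sense and zero as the pointer; preset at 0.2 to 0.38 and fixed during the job. When pointer and mark angles are equal the tip is on the mark: the gauge then has been turned by minus this angle about its x axis (its +y end sinks).
- pointer_tip (a point): tip of the blue pointer, 54 mm from the dial's centre, on the dial's face.
- mark_point (a point): middle of the red mark, 54 mm from the dial's centre, on the dial's face; the mark is 8 mm wide.
- riser: wooden riser block the gauge stands on at the start, 90 (x) x 150 (y) x 45 mm; origin in the middle of its underside.
- bushing: steel bushing, 36 mm across, 30 mm tall, bystander; origin in the middle of its underside.
- screw: dark cap screw standing on its head, 24 mm across, 50 mm tall, bystander; origin under its head.
- bin: red open bin, 200 x 130 x 80 mm, bystander; origin in the middle of its underside.
- spanner: steel spanner 190 mm long, lying flat, bystander; origin in the middle of its underside.
Things that resemble listed ones, but are neither listed nor needed, are in the scene too. There is more than one size of the part that bears gauge_grip; the job needs the larger.

How it is judged:
On the way, in this order (a step that is already met when the one before it is completed fails the run):
1. the strap lies home in its catch (within 0.06 rad) (value of joint strap below 0.06 rad), for 0.2 s.
2. the gauge, held in the gripper, stands level (within 0.1 rad) with the middle of its sole on the stud's crown (contact force between gauge and stud above 0.3 N and horizontal distance between gauge_sole and stud below 0.015 m and contact force between gauge and the fingers above 1 N and angle between gauge_sole's own z axis and vertical below 0.1 rad), for 0.2 s.
At the end, for the whole second after the job is handed in: strap home (under 0.06 rad); gauge still and held by the fingers (over 1 N), the middle of its sole on the stud (0.3 to 25 N, within 15 mm of the crown, over 75 mm above the table); pointer at rest (under 0.2 rad/s), its tip within 4 mm of the mark's middle; gauge under 10 mm/s (value of joint strap below 0.06 rad and contact force between gauge and stud above 0.3 N and horizontal distance between gauge_sole and stud below 0.015 m and contact force between gauge and the fingers above 1 N and distance between pointer_tip and mark_point below 0.004 m and velocity of joint pointer between -0.2 and 0.2 rad/s and linear speed of gauge below 0.01 m/s and height (world z) of gauge_sole above 0.075 m and contact force between gauge and fixture below 25 N); the arm keeps its last pose, push and grip.
It fails at once if bushing is pushed more than 30 mm from its place (distance of bushing from where it was at the start of the episode above 0.03 m).
It fails at once if screw is pushed more than 30 mm from its place (distance of screw from where it was at the start of the episode above 0.03 m).
It fails at once if bin is pushed more than 30 mm from its place (distance of bin from where it was at the start of the episode above 0.03 m).
It fails at once if spanner is pushed more than 30 mm from its place (distance of spanner from where it was at the start of the episode above 0.03 m).
It fails at once if the gauge is rammed on the fixture (over 50 N) (contact force between gauge and fixture above 50 N).
It also fails if it takes over 69 s, if anything falls off the work surface, if the arm or the gripper's body presses on something with over 40 N, if the wrist force passes 120 N, or if a joint passes its speed limit or range.

ROBOT

A 6-joint arm with a two-finger parallel gripper is mounted at the origin on the work surface. World frame = base frame: x ahead of the robot, y to its left, z up, the work surface at z = 0. Lengths are in m, angles in rad, forces in N, time in s.
With the tool pointing down it reaches from about 0.3 to 0.875 m from the base axis. Payload 6.4 kg.
Tool frame: the origin (TCP) lies between the finger pads; the fingertips stand ctrl.tip_extent ahead of it and the grasp point (between the pads) is the TCP (ctrl.tip_extent is the distance from the TCP to the fingertips, in m); z points along the fingers, y is the line along which they close (so a half turn about z gives the same grasp; the last joint's range is limited). The gripper opens to 85 mm and grips with 20 to 120 N. Pads are 22 mm wide; open, the fingers measure 114 mm over their backs; the gripper's body (76 mm by 85 mm) begins 54 mm behind the grasp point. The pads swing forward as they close: fully open they stand 13 mm farther back than shut.
Start: joints at [0.971, 0.181, 1.607, -0, 1.354, -0.206], TCP at [0.221, 0.531, 0.25] pointing down, gripper open.
Joint ranges: [-2.99, 2.99], [-0.89, 2.07], [0.3, 2.58], [-1.14, 4.28], [0, 2.63], [-3.12, 3.12]. Speed limits (rad/s): [2.57, 2.57, 3.01, 3.14, 3.14, 3.14].

INTERFACE

Orientations are given as a unit quaternion [w, x, y, z].
In Python, from bench import ctrl gives the robot as it stands.
- The arm moves only by the tool send_rows, never from a script. Its arguments are lists of equal length, an entry for each row: "dr": the turn, a rotation vector about the tool's x, y, z in units of 6 degrees (1.0 is 6 degrees), a list of three; "xyz": the shift along the tool's x, y, z in cm, a list of three; "jaw": the opening in per cent of the stroke, from 0 (shut) to 100 (fully open). In form: {"dr": [[wx, wy, wz], ...], "xyz": [[dx, dy, dz], ...], "jaw": [jaw, ...]}. A call has exactly 8 rows; each row is the pose to reach, as a shift and turn from the pose commanded when the call began, along the tool's axes at that moment; what a row does not reach only later rows make up. A row lasts 1/8 s, in which the tool goes at most 62.5 mm and 10.7 degrees, less where a joint would pass 70% of its speed; a pose out of reach is approached as far as the arm can. A call with a gripper value outside its range is refused whole. The fingers move at their own pace and stop on an object; the grip force is fixed at half the most. Time passes only in rows, so rows that repeat a pose let the fingers close, or fill a call up. It gives the time, the measured TCP pose, the force, the opening and the grip force at its end, in the units of the state.
- ctrl.get_obs(): the state, without advancing time (a new reading comes with each control period).
- ctrl.camera(name): name is "side" or "top" or "wrist"; returns the picture (400x640x3 uint8, red, green, blue); there is no depth.
- ctrl.calibration(name): a dict with "camera_matrix" (3x3 intrinsics, pixels), "world_from_camera" (4x4, takes a point from camera to world coordinates). Camera axes: x right, y up, looking along -z (the intrinsics and any distortion apply to the point x, -y, -z); pixel columns grow to the right and rows downward; lengths in m; the calibration is good to about 2 mm. The wrist camera is an equidistant fisheye: a pixel r from the principal point sees the ray r / f radians off the axis. A picture is of the moment at which its call begins: read the wrist's pose just before it. calibration takes no time and is no camera call; for the wrist camera it gives the pose at the moment of the call.
- ctrl.hand_in(): hands the job in; it is judged then, once.
The state is a dict: "time_s": time; "q": joint angles; "dq": joint speeds; "joint_efforts": joint torques, N m; "eef_pos": TCP position; "eef_rot": TCP orientation; "wrist_force": force on the tool from outside, world axes, zero at the start; "torque": the same for the moment, N m; "opening": opening from 0.0 (shut) to 1.0 (fully open); "grasp_force": force on a finger pad.
Only numpy, scipy, OpenCV 4.12 (cv2) and the standard library are available. Lean on these libraries where they do the work, as an engineer would, in place of code of your own. Each camera call takes 0.05 s, during which the arm holds its last target. There are 200 camera calls.

## Working session

There is one attempt and no reset: what is moved stays moved. The work goes in short steps, Python scripts to look and compute and a tool call to move; the robot and the scene stay as the last step left them, time stands still between calls to the robot, and variables do not carry over. Pictures are saved under pics/ and viewed, at most 13 in all, crops included, and the job is handed in when it is done.

Besides the shell and the picture viewer there is one more tool, called as name(argument=value, ...) on one line, values as JSON. send_rows: Moves the arm, as the interface text tells. Its arguments: {"type":"object","properties":{"dr":{"type":"array","items":{"type":"array","items":{"type":"number"}}},"xyz":{"type":"array","items":{"type":"array","items":{"type":"number"}}},"jaw":{"type":"array","items":{"type":"number"}}},"required":["dr","xyz","jaw"]}

```bash
ls; mkdir -p pics
python3 - <<'E'
from bench import ctrl
import cv2
for n in ("side","top"):
    cv2.imwrite(f"pics/{n}0.png",ctrl.camera(n)[:,:,::-1])
    c=ctrl.calibration(n);print(n,c)
o=ctrl.get_obs();print(o,ctrl.tip_extent)
E
```

```text
pics
side {'camera_matrix': array([[462.78229379,   0.        , 314.2137552 ],
       [  0.        , 462.78229379, 198.67828105],
       [  0.        ,   0.        ,   1.        ]]), 'world_from_camera': array([[ 0.99769001,  0.05403755, -0.04116547,  0.47097624],
       [-0.06456018,  0.56572743, -0.82206111, -1.10827406],
       [-0.02113373,  0.8228198 ,  0.56790927,  0.90797086],
       [ 0.        ,  0.        ,  0.        ,  1.        ]])}
top {'camera_matrix': array([[362.19088587,   0.        , 322.58803647],
       [  0.        , 362.19088587, 201.07732851],
       [  0.        ,   0.        ,   1.        ]]), 'world_from_camera': array([[ 9.78001908e-04,  9.81353747e-01, -1.92207875e-01,
         2.89428793e-01],
       [-9.99887828e-01, -1.91302636e-03, -1.48549990e-02,
        -2.89562531e-02],
       [-1.49457077e-02,  1.92200843e-01,  9.81241796e-01,
         1.43524932e+00],
       [ 0.00000000e+00,  0.00000000e+00,  0.00000000e+00,
         1.00000000e+00]])}
{'time_s': 0.1, 'q': array([ 9.70707307e-01,  1.81513572e-01,  1.60788231e+00, -8.91730778e-06,
        1.35381000e+00, -2.06330660e-01]), 'dq': array([ 0.00081086, -0.0023449 , -0.00153079, -0.00156174,  0.00125667,
       -0.00049966]), 'joint_efforts': array([-1.08702200e-04, -4.45881629e+01, -3.52238953e+01, -2.88565680e-04,
        4.28339525e-03,  1.13404172e-05]), 'eef_pos': array([0.2203423 , 0.53060776, 0.24946031]), 'eef_rot': array([-3.12489943e-04,  1.95608749e-01,  9.80681685e-01, -7.43638565e-04]), 'wrist_force': array([ 0.29650104, -0.42489044, -1.05789465]), 'torque': array([-0.02312027,  0.0140599 , -0.03655065]), 'grasp_force': 0.0, 'opening': 0.999303866673107} 0.019
```

View pics/side0.png

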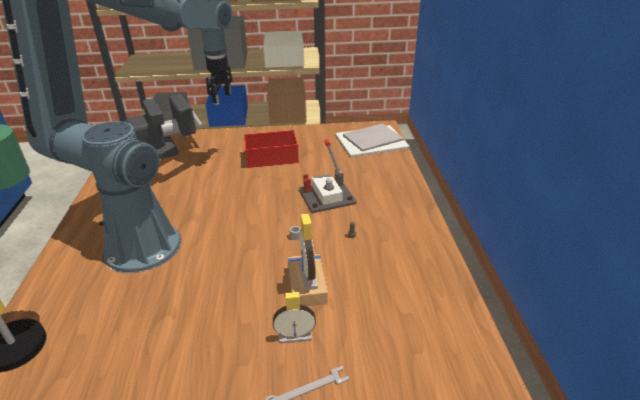

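View pics/top0.png

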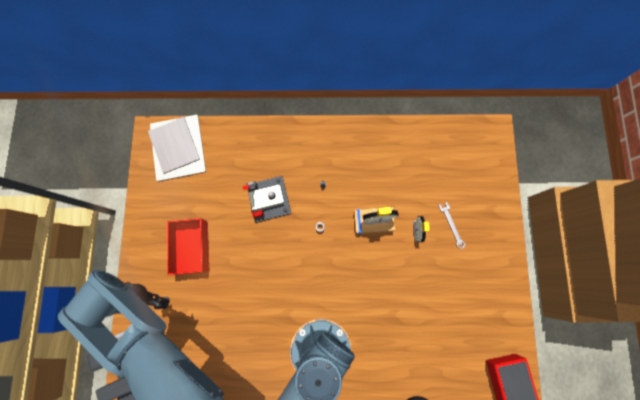

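Run:
```python
import cv2,numpy as np
s=cv2.imread("pics/side0.png");t=cv2.imread("pics/top0.png")
a=cv2.resize(s[130:215,290:365],(400,453),interpolation=cv2.INTER_CUBIC)   # x5.333
b=cv2.resize(t[170:230,235:295],(400,400),interpolation=cv2.INTER_CUBIC)  # x6.667
o=np.zeros((453,800,3),np.uint8);o[:,:400]=a;o[:400,400:]=b
cv2.imwrite("pics/fix.png",o)
a=cv2.resize(s[205:310,270:345],(400,560),interpolation=cv2.INTER_CUBIC) #5.333
b=cv2.resize(t[195:245,345:405],(400,333),interpolation=cv2.INTER_CUBIC) #6.667
o=np.zeros((560,800,3),np.uint8);o[:,:400]=a;o[:333,400:]=b
cv2.imwrite("pics/gau.png",o)
```

```text
(no output)
```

View pics/fix.png

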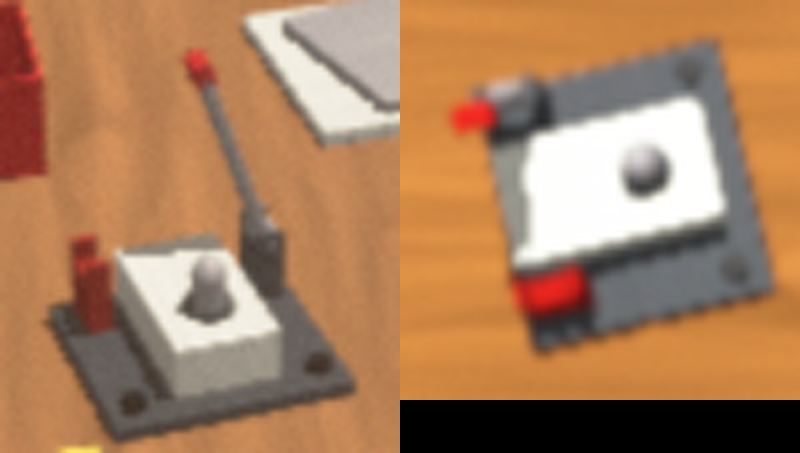

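View pics/gau.png

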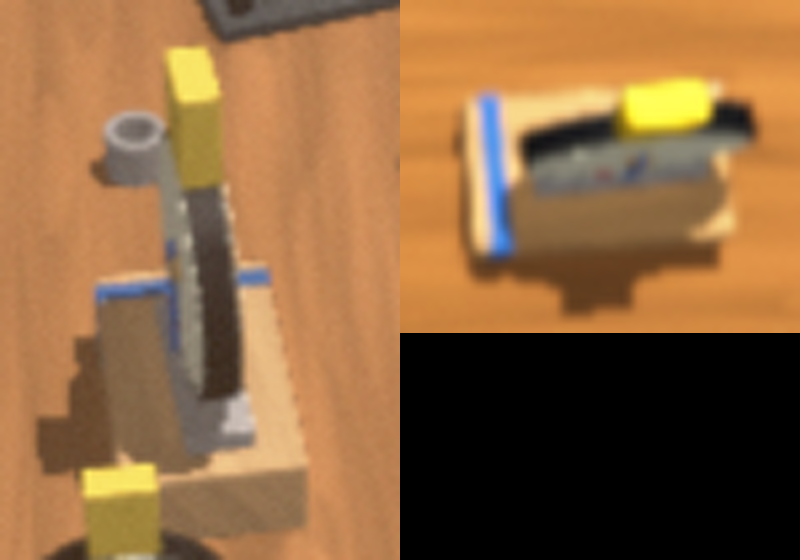

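```bash
cat > h.py <<'E'
import numpy as np, cv2
from bench import ctrl
from scipy.optimize import least_squares
from scipy.spatial.transform import Rotation as R
C={n:ctrl.calibration(n) for n in("side","top")}
def ray(n,p,cal=None):
    c=cal or C[n];K=c["camera_matrix"];W=c["world_from_camera"]
    x=(p[0]-K[0,2])/K[0,0];y=(p[1]-K[1,2])/K[1,1]
    if n=="wrist":
        r=np.hypot(x,y);k=np.sin(r)/r if r>1e-9 else 1;d=np.array([x*k,-y*k,-np.cos(r)])
    else: d=np.array([x,-y,-1])
    d=W[:3,:3]@d;return W[:3,3],d/np.linalg.norm(d)
def atz(n,p,z,cal=None):
    o,d=ray(n,p,cal);return o+d*(z-o[2])/d[2]
def proj(n,P,cal=None):
    c=cal or C[n];K=c["camera_matrix"];W=c["world_from_camera"]
    q=W[:3,:3].T@(np.asarray(P)-W[:3,3]);x,y,z=q[0],-q[1],-q[2]
    if n=="wrist":
        s=np.hypot(x,y);t=np.arctan2(s,z);x,y=x/s*t,y/s*t
    else: x,y=x/z,y/z
    return np.array([K[0,0]*x+K[0,2],K[1,1]*y+K[1,2]])
def tri(rays):
    A=np.zeros((3,3));b=np.zeros(3)
    for o,d in rays:
        M=np.eye(3)-np.outer(d,d);A+=M;b+=M@o
    return np.linalg.solve(A,b)
E
python3 - <<'E'
from h import *
S=lambda u,v:("side",((u+.5)/5.333-.5+290,(v+.5)/5.333-.5+130))
T=lambda u,v:("top",((u-400+.5)/6.667-.5+235,(v+.5)/6.667-.5+170))
S2=lambda u,v:("side",((u+.5)/5.333-.5+270,(v+.5)/5.333-.5+205))
T2=lambda u,v:("top",((u-400+.5)/6.667-.5+345,(v+.5)/6.667-.5+195))
np.set_printoptions(precision=4,suppress=True)
def rect(obs,sx,sy,z):
    def f(p):
        Rm=R.from_euler('z',p[2]).as_matrix();r=[]
        for (n,px),a,b in obs: r+=list(proj(n,np.array([p[0],p[1],z])+Rm@[a*sx/2,b*sy/2,0])-px)
        return r
    s=least_squares(f,[.5,.1,.2]);return s.x,np.round(s.fun.reshape(-1,2),1).tolist()
print(rect([(T(718,40),1,-1),(T(773,290),-1,-1),(T(540,352),-1,1),(S(52,318),-1,1),(S(120,438),-1,-1),(S(353,388),1,-1)],.16,.15,.012))
print(rect([(T(530,130),1,1),(T(698,95),1,-1),(T(722,212),-1,-1),(T(515,265),-1,1),(S(118,250),-1,1),(S(178,350),-1,-1),(S(280,322),1,-1)],.07,.125,.05))
print("stud",atz(*T(645,168),.077),atz(*S(209,272),.077))
print("hinge",atz(*T(520,108),.06),atz(*S(262,222),.06))
print("pad",tri([ray(*T(472,117)),ray(*S(200,68))]))
print("catch",atz(*T(553,285),.064),atz(*S(90,255),.064))
print("handle top",[atz(*T2(668,90),.236)],[atz(*S2(193,75),.236)])
print("handle ends",atz(*T2(628,97),.236),atz(*T2(710,92),.236), atz(*S2(182,55),.236),atz(*S2(202,98),.236))
print("riser",atz(*T2(470,97),.045),atz(*T2(480,252),.045),atz(*T2(735,235),.045),atz(*S2(98,292),.045),atz(*S2(305,465),.045),atz(*S2(268,272),.045))
c=ctrl.calibration("wrist");print(c, ctrl.get_obs()["eef_pos"])
print(R.from_quat(np.roll(ctrl.get_obs()["eef_rot"],-1)).as_matrix())
E
```

```text
(array([0.5802, 0.208 , 0.2541]), [[0.3, -0.5], [1.3, -0.5], [-0.5, -0.3], [-1.1, -1.3], [-0.8, -0.1], [0.8, -0.4]])
(array([0.582 , 0.2128, 0.2084]), [[-5.0, 1.5], [1.0, 0.3], [0.7, -0.2], [0.2, -1.6], [0.5, 0.7], [-0.6, 1.1], [0.5, 2.8]])
stud [0.5806 0.1887 0.077 ] [0.5867 0.1963 0.077 ]
hinge [0.6204 0.266  0.06  ] [0.6294 0.2809 0.06  ]
pad [0.5866 0.2649 0.1844]
catch [0.5145 0.242  0.064 ] [0.5139 0.2446 0.064 ]
handle top [array([ 0.5   , -0.2194,  0.236 ])] [array([ 0.494 , -0.2182,  0.236 ])]
handle ends [ 0.4965 -0.1992  0.236 ] [ 0.499  -0.2404  0.236 ] [ 0.4897 -0.2026  0.236 ] [ 0.4972 -0.2355  0.236 ]
riser [ 0.5296 -0.1343  0.045 ] [ 0.439  -0.1386  0.045 ] [ 0.4487 -0.2855  0.045 ] [ 0.4422 -0.1468  0.045 ] [ 0.5385 -0.2777  0.045 ] [ 0.5311 -0.1392  0.045 ]
{'camera_matrix': array([[309.7069,   0.    , 321.2488],
       [  0.    , 309.7069, 202.6667],
       [  0.    ,   0.    ,   1.    ]]), 'world_from_camera': array([[ 0.3826, -0.877 , -0.2906,  0.1445],
       [ 0.9239,  0.3628,  0.1217,  0.5625],
       [-0.0013, -0.315 ,  0.9491,  0.3724],
       [ 0.    ,  0.    ,  0.    ,  1.    ]])} [0.2203 0.5306 0.2495]
[[-0.9235  0.3837 -0.0009]
 [ 0.3837  0.9235 -0.0013]
 [ 0.0003 -0.0016 -1.    ]]
```

```bash
cat >> h.py <<'E'
np.set_printoptions(precision=4,suppress=True)
def down(h,rx=0,ry=0):
    "tool down, tool y heading h"
    return np.array([[-np.sin(h),np.cos(h),0],[np.cos(h),np.sin(h),0],[0,0,-1.]]).T @ R.from_rotvec([rx,ry,0]).as_matrix()
def cur():
    o=ctrl.get_obs();return o["eef_pos"],R.from_quat(np.roll(o["eef_rot"],-1)).as_matrix()
def go(P,Rt,frm=None):
    p,M=frm or cur()
    print("xyz cm",M.T@(np.asarray(P)-p)*100,"dr",R.from_matrix(M.T@Rt).as_rotvec()/np.radians(6))
E
python3 -c "
from h import *
go([.56,.22,.40],down(.23))"
```

```text
xyz cm [-43.2785 -15.6763 -15.0431] dr [-0.0154  0.0043  9.0436]
```

send_rows(dr=[[0, 0, 9.04], [0, 0, 9.04], [0, 0, 9.04], [0, 0, 9.04], [0, 0, 9.04], [0, 0, 9.04], [0, 0, 9.04], [0, 0, 9.04]], xyz=[[-5, -2, -6], [-10, -4, -12], [-16, -6, -15], [-22, -8, -15], [-28, -11, -15], [-34, -13, -15], [-40, -15, -15], [-43.3, -15.7, -15]], jaw=[0, 0, 0, 0, 0, 0, 0, 0])

```text
time_s: 1.1
eef_pos: [0.55, 0.2273, 0.4]
eef_rot: [-0.0, 0.621, 0.784, -0.0]
wrist_force: [0.9, 0.5, -0.2]
opening: 0.001
grasp_force: 0.0
```

Run:
```python
from h import *
import pickle
c=ctrl.calibration("wrist");cv2.imwrite("pics/w1.png",ctrl.camera("wrist")[:,:,::-1]);pickle.dump(c,open("w1.pkl","wb"))
o=ctrl.get_obs();print(o["eef_pos"],o["q"],o["time_s"],o["opening"])
```

```text
[0.5551 0.2217 0.3987] [ 0.1837  0.1527  1.3453 -0.004   1.6428 -0.041 ] 1.15 0.0005556741901239174
```

View pics/w1.png

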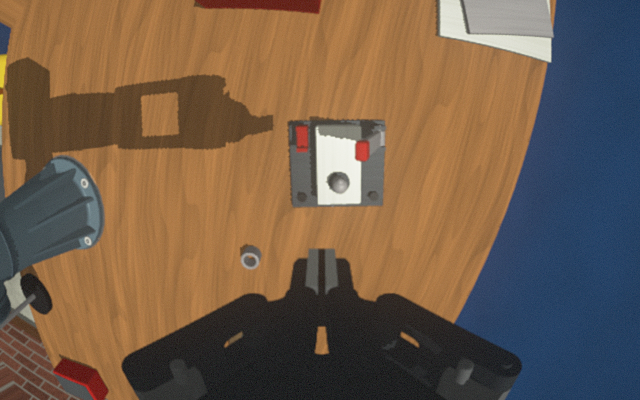

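Run:
```python
import cv2,numpy as np
w=cv2.imread("pics/w1.png")
cv2.imwrite("pics/w1c.png",cv2.resize(w[110:215,280:395],(690,630)[:2],interpolation=cv2.INTER_CUBIC)[:600])
```

```text
(no output)
```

View pics/w1c.png

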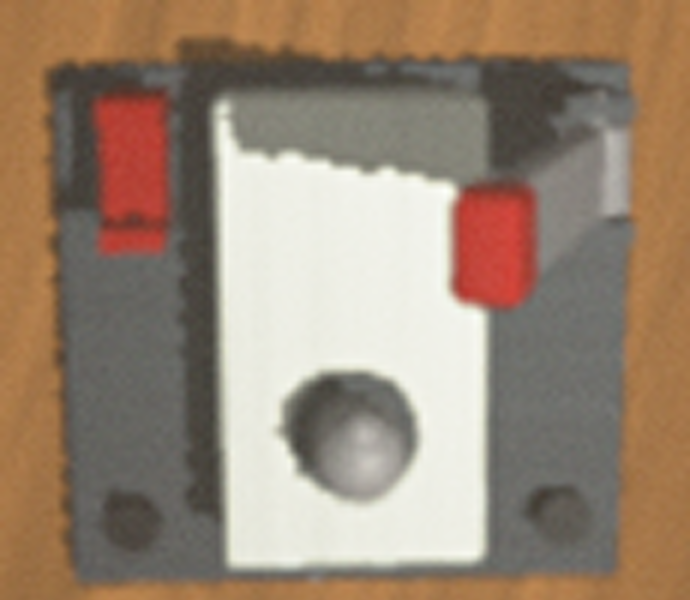

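Run:
```python
from h import *
import pickle
c=pickle.load(open("w1.pkl","rb"))
W=lambda u,v:((u+.5)/6-.5+280,(v+.5)/6-.5+110)
def rect(ps,sx,sy,z):
    sg=[(-1,1),(1,1),(1,-1),(-1,-1)]
    def f(p):
        Rm=R.from_euler('z',p[2]).as_matrix()
        return np.concatenate([proj("wrist",np.array([p[0],p[1],z])+Rm@[a*sx/2,b*sy/2,0],c)-W(*q) for q,(a,b) in zip(ps,sg)])
    s=least_squares(f,[.58,.2,.2]);return s.x,np.round(s.fun,1)
b,_=rect([(52,65),(630,62),(618,572),(78,580)],.16,.15,.012);print(b,_)
b2,_=rect([(215,92),(487,92),(487,562),(228,568)],.07,.125,.05);print(b2,_)
s=atz("wrist",W(365,451),.075,c);print("stud",s)
M=R.from_euler('z',b[2]).as_matrix()
loc=lambda p:M.T@(np.r_[p[:2],0]-np.r_[b[:2],0])
print("stud loc",loc(s))
for n,p,z in [("catch",(132,172),.064),("cheek",(618,155),.064)]:
    a=atz("wrist",W(*p),z,c);print(n,a,loc(a))
T=lambda u,v:("top",((u-400+.5)/6.667-.5+235,(v+.5)/6.667-.5+170))
S=lambda u,v:("side",((u+.5)/5.333-.5+290,(v+.5)/5.333-.5+130))
pad=tri([ray("wrist",W(495,245),c),ray(*T(472,117)),ray(*S(200,68))]);print("pad",pad,loc(pad))
```

```text
[0.5798 0.2148 0.251 ] [-0.1 -0.1  0.6 -0.6  0.2  0.2 -0.6  0.6]
[0.5788 0.2199 0.2555] [-0.2  0.7  0.4  0.  -0.1 -0.4 -0.2 -0.4]
stud [0.5858 0.1961 0.075 ]
stud loc [ 0.0012 -0.0196  0.    ]
catch [0.5137 0.2497 0.064 ] [-0.0553  0.0502  0.    ]
cheek [0.6302 0.2827 0.064 ] [0.0657 0.0533 0.    ]
pad [0.5867 0.2661 0.1834] [0.0194 0.0481 0.    ]
```

```bash
python3 -c "
from h import *
go([.6645,.2863,.158],down(.252))"
```

```text
xyz cm [ 3.9573 12.0934 24.0618] dr [ 0.0045  0.0381 -0.2636]
```

send_rows(dr=[[0, 0, -0.26], [0, 0.04, -0.26], [0, 0.04, -0.26], [0, 0.04, -0.26], [0, 0.04, -0.26], [0, 0.04, -0.26], [0, 0.04, -0.26], [0, 0.04, -0.26]], xyz=[[1.5, 5, 0], [3, 10, 0], [4, 12.1, 4], [4, 12.1, 9], [4, 12.1, 15], [4, 12.1, 20], [4, 12.1, 24], [4, 12.1, 24]], jaw=[0, 0, 0, 0, 0, 0, 0, 0])

```text
time_s: 2.15
eef_pos: [0.6543, 0.2948, 0.1548]
eef_rot: [-0.005, 0.61, 0.792, -0.003]
wrist_force: [-0.2, -0.1, 1.2]
opening: -0.001
grasp_force: 0.0
```

Run:
```python
from h import *
H=np.array([.6306,.2776]);c,s=np.cos(.252),np.sin(.252)
for x,z in [(0,85.3),(-14.4,85.3),(-38.3,73),(-57.5,54),(-70.3,30.4),(-75,14),(-75.5,6)]:
    x/=1000;go([H[0]+x*c,H[1]+x*s,.054+z/1000+.019],down(.252))
```

```text
xyz cm [-1.0616 -2.7385 -0.3273] dr [-0.0936 -0.0395  0.0535]
xyz cm [-1.0535 -4.1784 -0.3132] dr [-0.0936 -0.0395  0.0535]
xyz cm [-1.0453 -6.5563  0.9402] dr [-0.0936 -0.0395  0.0535]
xyz cm [-1.0425 -8.4575  2.8589] dr [-0.0936 -0.0395  0.0535]
xyz cm [-1.0452 -9.7143  5.2314] dr [-0.0936 -0.0395  0.0535]
xyz cm [ -1.0494 -10.1683   6.8759] dr [-0.0936 -0.0395  0.0535]
xyz cm [ -1.0525 -10.2104   7.6763] dr [-0.0936 -0.0395  0.0535]
```

send_rows(dr=[[0, 0, 0], [0, 0, 0], [0, 0, 0], [0, 0, 0], [0, 0, 0], [0, 0, 0], [0, 0, 0], [0, 0, 0]], xyz=[[0, 0, 0], [0, 0, 0], [0, 0, 0], [0, 0, 0], [0, 0, 0], [0, 0, 0], [0, 0, 0], [0, 0, 0]], jaw=[0, 0, 0, 0, 0, 0, 0, 0])

```text
time_s: 3.15
eef_pos: [0.6576, 0.2955, 0.1601]
eef_rot: [-0.002, 0.61, 0.792, 0.001]
wrist_force: [0.2, 0.2, 0.6]
opening: 0.004
grasp_force: 0.0
```

```bash
cat >> h.py <<'E'
def arc(pts=[(0,85.3),(-14.4,85.3),(-38.3,73),(-57.5,54),(-70.3,30.4),(-75,14),(-75.5,6)]):
    H=np.array([.6306,.2776]);c,s=np.cos(.252),np.sin(.252)
    for x,z in pts:
        x/=1000;go([H[0]+x*c,H[1]+x*s,.054+z/1000+.019],down(.252))
E
python3 -c "
from h import *
arc();print(ctrl.get_obs()['dq'],cur()[0])"
```

```text
xyz cm [-1.0441 -3.0624  0.1745] dr [-0.0013 -0.0401  0.053 ]
xyz cm [-1.0361 -4.5024  0.1748] dr [-0.0013 -0.0401  0.053 ]
xyz cm [-1.028  -6.8922  1.4051] dr [-0.0013 -0.0401  0.053 ]
xyz cm [-1.0253 -8.8119  3.3054] dr [-0.0013 -0.0401  0.053 ]
xyz cm [ -1.0281 -10.0916   5.6656] dr [-0.0013 -0.0401  0.053 ]
xyz cm [ -1.0324 -10.5614   7.3056] dr [-0.0013 -0.0401  0.053 ]
xyz cm [ -1.0355 -10.6113   8.1056] dr [-0.0013 -0.0401  0.053 ]
[-0.0003 -0.0007 -0.0023  0.001   0.0007  0.0002] [0.6576 0.2955 0.1601]
```

send_rows(dr=[[0, 0, 0], [0, 0, 0], [0, 0, 0], [0, 0, 0], [0, 0, 0], [0, 0, 0], [0, 0, 0], [0, 0, 0]], xyz=[[-1.0, -1, 0.2], [-1.0, -3, 0.2], [-1, -4.5, 0.2], [-1, -5.7, 0.7], [-1, -6.9, 1.4], [-1, -7.9, 2.3], [-1, -8.8, 3.3], [-1, -8.8, 3.3]], jaw=[0, 0, 0, 0, 0, 0, 0, 0])

```text
time_s: 4.15
eef_pos: [0.5735, 0.263, 0.1256]
eef_rot: [-0.003, 0.61, 0.792, 0.0]
wrist_force: [0.6, 0.6, -0.1]
opening: -0.002
grasp_force: 0.0
```

```bash
python3 -c "
from h import *
arc([(-70.3,30.4),(-75,14),(-75.5,6)]);o=ctrl.get_obs();print(o['eef_pos'],o['wrist_force'])"
```

```text
xyz cm [-0.0176 -1.1264  2.2205] dr [-0.0289 -0.0398  0.0526]
xyz cm [-0.0218 -1.5915  3.8619] dr [-0.0289 -0.0398  0.0526]
xyz cm [-0.0249 -1.6391  4.662 ] dr [-0.0289 -0.0398  0.0526]
[0.5735 0.263  0.1256] [ 0.6444  0.5999 -0.1439]
```

send_rows(dr=[[0, 0, 0], [0, 0, 0], [0, 0, 0], [0, 0, 0], [0, 0, 0], [0, 0, 0], [0, 0, 0], [0, 0, 0]], xyz=[[0, -0.6, 1.1], [0, -1.1, 2.2], [0, -1.4, 3.0], [0, -1.6, 3.8], [0, -1.6, 4.2], [0, -1.6, 4.5], [0, -1.6, 4.7], [0, -1.6, 4.7]], jaw=[0, 0, 0, 0, 0, 0, 0, 0])

```text
time_s: 5.15
eef_pos: [0.5595, 0.2597, 0.0801]
eef_rot: [-0.002, 0.61, 0.792, 0.001]
wrist_force: [0.7, 0.4, 0.5]
opening: 0.001
grasp_force: 0.0
```

Run:
```python
from h import *
o=ctrl.get_obs();print(o['eef_pos'],o['wrist_force'])
s=ctrl.camera("side");cv2.imwrite("pics/s2.png",cv2.resize(s[110:215,260:395,::-1],(675,525),interpolation=cv2.INTER_CUBIC))
```

```text
[0.5595 0.2597 0.0801] [0.7433 0.4214 0.5268]
```

View pics/s2.png

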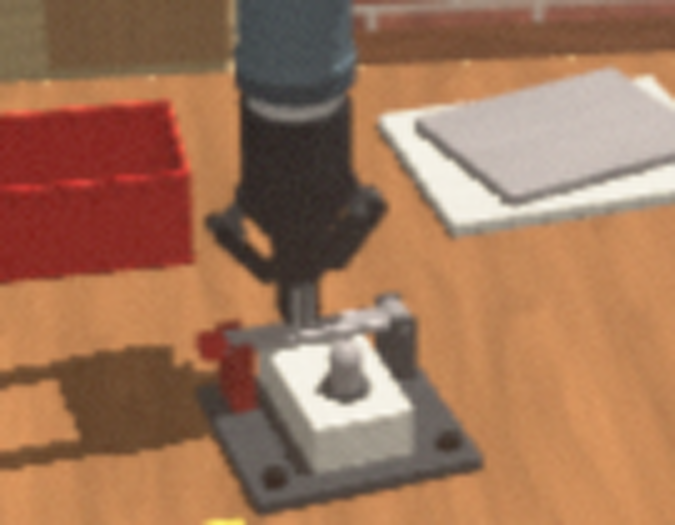

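send_rows(dr=[[0, 0, 0], [0, 0, 0], [0, 0, 0], [0, 0, 0], [0, 0, 0], [0, 0, 0], [0, 0, 0], [0, 0, 0]], xyz=[[0, 0, 0.1], [0, 0, 0.2], [0, 0, 0.25], [0, 0, 0.3], [0, 0, 0.35], [0, 0, 0.4], [0, 0, 0.4], [0, 0, 0.4]], jaw=[0, 0, 0, 0, 0, 0, 0, 0])

```text
time_s: 6.2
eef_pos: [0.5596, 0.2597, 0.077]
eef_rot: [-0.002, 0.61, 0.792, 0.001]
wrist_force: [-1.9, -1.4, 6.0]
opening: -0.001
grasp_force: 3.6
```

```bash
python3 -c "
from h import *
go([.5596,.2597,.30],down(.252));go([.39,-.22,.25],down(np.pi/2,0,-np.radians(35)));go([.45,-.0,.30],down(.9,0,-np.radians(15)))"
```

```text
xyz cm [  0.089    0.0049 -22.2997] dr [ 0.0027 -0.0391  0.0545]
xyz cm [-41.9945 -28.6222 -17.4802] dr [ -3.796   -4.9917 -12.134 ]
xyz cm [-22.2299 -17.212  -22.3961] dr [-0.7877 -2.4501 -6.1004]
```

send_rows(dr=[[0, 0, 0], [0, 0, 0], [0, 0, 0], [-0.2, -0.5, -1.5], [-0.4, -1.0, -2.5], [-0.6, -1.6, -4], [-0.8, -2.4, -5.5], [-0.8, -2.4, -6]], xyz=[[0, 0, -4], [0, 0, -10], [0, 0, -16], [-4, -3, -20], [-8, -6, -22], [-13, -10, -22], [-18, -14, -22], [-22, -17, -22]], jaw=[0, 0, 0, 0, 0, 0, 0, 0])

```text
time_s: 7.2
eef_pos: [0.4495, 0.002, 0.2947]
eef_rot: [0.122, 0.329, 0.935, -0.041]
wrist_force: [1.2, -1.1, -0.7]
opening: 0.0
grasp_force: 0.0
```

```bash
python3 -c "
from h import *
print(cur()[0]);go([.39,-.22,.25],down(np.pi/2,0,-np.radians(35)))"
```

```text
[0.4495 0.002  0.2947]
xyz cm [ -7.8292 -21.0524   6.6298] dr [-2.7094 -3.2276 -5.901 ]
```

send_rows(dr=[[-0.6, -0.7, -1.3], [-1.2, -1.4, -2.6], [-1.8, -2.1, -3.9], [-2.4, -2.8, -5.2], [-2.7, -3.2, -5.9], [-2.7, -3.2, -5.9], [-2.7, -3.2, -5.9], [-2.7, -3.2, -5.9]], xyz=[[-2, -4, 1.5], [-4, -9, 3], [-6, -14, 5], [-7.8, -19, 6.6], [-7.8, -21, 6.6], [-7.8, -21, 6.6], [-7.8, -21, 6.6], [-7.8, -21, 6.6]], jaw=[0, 0, 0, 0, 0, 0, 0, 0])

```text
time_s: 8.2
eef_pos: [0.3893, -0.2205, 0.2497]
eef_rot: [0.299, 0.006, 0.954, -0.0]
wrist_force: [0.0, 0.3, 0.3]
opening: -0.004
grasp_force: 0.0
```

Run:
```python
from h import *
import pickle
c=ctrl.calibration("wrist");w=ctrl.camera("wrist");pickle.dump((c,w),open("w2.pkl","wb"))
p=proj("wrist",[.497,-.219,.122],c);print(p,cur()[0],ctrl.get_obs()['dq'])
cv2.imwrite("pics/w2.png",w[:,:,::-1])
```

```text
[322.6612 204.2436] [ 0.39   -0.2193  0.2499] [ 0.0611 -0.0103 -0.0056 -0.0095 -0.0022  0.0333]
```

View pics/w2.png

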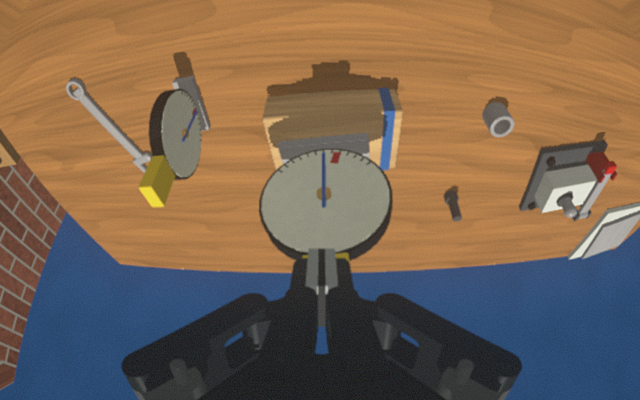

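Run:
```python
import cv2
w=cv2.imread("pics/w2.png")
cv2.imwrite("pics/w2c.png",cv2.resize(w[130:265,250:400],(750,675),interpolation=cv2.INTER_CUBIC)[:600])
```

```text
(no output)
```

View pics/w2c.png

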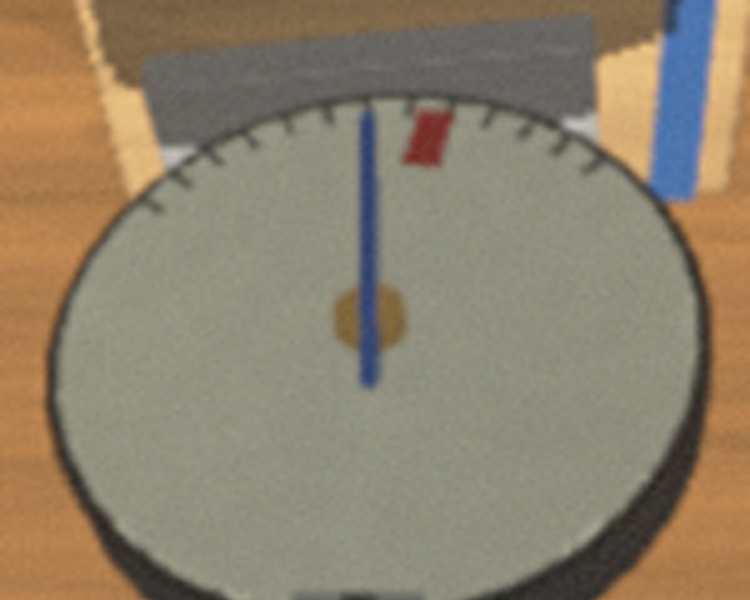

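Run:
```python
from h import *
import pickle
c,_=pickle.load(open("w2.pkl","rb"))
W=lambda u,v:np.array([(u+.5)/5-.5+250,(v+.5)/5-.5+130])
th=np.linspace(0,2*np.pi,721)
def G(p,q): return np.array([p[0],p[1],.045])+R.from_euler('z',p[2]).as_matrix()@np.array(q)
def f(p):
    P=np.array([proj("wrist",G(p,[-.009,.065*np.sin(t),.077-.065*np.cos(t)]),c) for t in th])
    l,r,t=W(51,375),W(706,345),W(385,94)
    return np.r_[P[:,0].min()-l[0],P[:,0].max()-r[0],P[:,1].min()-t[1],
      proj("wrist",G(p,[-.017,-.05,0]),c)-W(143,58),proj("wrist",G(p,[-.017,.05,0]),c)-W(590,15),
      proj("wrist",G(p,[-.0095,0,.077]),c)-W(370,317)]
s=least_squares(f,[.497,-.219,.1]);p=s.x;print(p,np.round(s.fun,1))
for n,px in [("tip",(368,110)),("mark",(429,138)),("m1",(418,110)),("m2",(455,112)),("m3",(440,166)),("m4",(403,162)),("hub",(370,317)),("hubend",(370,383))]:
    o,d=ray("wrist",W(*px),c);Rm=R.from_euler('z',p[2]).as_matrix()
    o=Rm.T@(o-[p[0],p[1],.045+.077]);d=Rm.T@d;q=o+d*(-.0095-o[0])/d[0]
    print(n,q*1000,np.hypot(q[1],q[2])*1000,np.arctan2(q[1],-q[2]))
for x in [0,-.01,.01]:
    pass
print("handle px",proj("wrist",G(p,[0,0,.191]),c))
```

```text
[ 0.4921 -0.2167  0.1278] [-1.8  1.8 -0.2 -0.2 -0.1  0.  -0.9  0.1  2.2]
tip [ -9.5     -0.0428 -59.8312] 59.83122025170818 -0.0007158259587127653
mark [ -9.5     12.8024 -49.4645] 51.0943623498383 0.2532624115133539
m1 [ -9.5     10.7389 -58.2879] 59.26889782576502 0.18219582420422167
m2 [ -9.5     18.6192 -56.5765] 59.561502064774345 0.31793320079561654
m3 [ -9.5     14.7959 -40.9748] 43.56430228250824 0.34652658478272313
m4 [ -9.5      7.1576 -43.1427] 43.73240061320796 0.16440823625072096
hub [-9.5    -0.0886 -2.7427] 2.7440869596453012 -0.03227527923170962
hubend [-9.5    -0.2143 12.8747] 12.876441433183036 -3.124946387418185
handle px [326.3554 316.3799]
```

Run:
```python
from h import *
import pickle
c,_=pickle.load(open("w2.pkl","rb"))
W=lambda u,v:np.array([(u+.5)/5-.5+250,(v+.5)/5-.5+130])
th=np.linspace(0,2*np.pi,721)
def G(p,q): return np.array([p[0],p[1],.045])+R.from_euler('z',p[2]).as_matrix()@np.array(q)
for zs,mode in [(0,"all"),(.012,"all"),(0,"nosole")]:
  def f(p):
    P=np.array([proj("wrist",G(p,[-.009,.065*np.sin(t),.077-.065*np.cos(t)]),c) for t in th])
    l,r,t=W(51,375),W(706,345),W(385,94)
    a=[P[:,0].min()-l[0],P[:,0].max()-r[0],P[:,1].min()-t[1]]
    b=np.r_[proj("wrist",G(p,[-.017,-.05,zs]),c)-W(143,58),proj("wrist",G(p,[-.017,.05,zs]),c)-W(590,15)]
    h=proj("wrist",G(p,[-.011,0,.077]),c)-W(370,317)
    return np.r_[a,h,b] if mode=="all" else np.r_[a,h,.2*(b[1]-b[3])]
  s=least_squares(f,[.497,-.219,.1],x_scale=.01,diff_step=1e-4);p=s.x;print(zs,mode,p,np.round(s.fun,1))
  for n,px in [("tip",(368,110)),("mark",(429,138)),("hub",(370,317))]:
    o,d=ray("wrist",W(*px),c);Rm=R.from_euler('z',p[2]).as_matrix()
    o=Rm.T@(o-[p[0],p[1],.045+.077]);d=Rm.T@d;q=o+d*(-.0105-o[0])/d[0]
    print(n,q*1000,np.hypot(q[1],q[2])*1000,np.arctan2(q[1],-q[2]))
```

```text
0 all [ 0.4924 -0.2167  0.1276] [-1.7  1.7  0.  -0.   1.5 -0.2  0.1  0.1 -0.7]
tip [-10.5      0.0371 -59.1323] 59.13232906644114 0.0006265884278976527
mark [-10.5     12.8449 -48.7985] 50.46076030016805 0.25738561252567377
hub [-10.5     -0.0085  -2.2087] 2.208737598975574 -0.003865106707747979
0.012 all [ 0.4873 -0.2167  0.131 ] [-2.5  2.6 -3.4 -0.1 -1.9 -1.7  4.2  1.7  2.9]
tip [-10.5      0.0854 -53.8407] 53.84073839017353 0.0015861567839269546
mark [-10.5     12.6153 -43.6909] 45.475731285422974 0.28109398743611486
hub [-10.5      0.0408   1.8338] 1.8342641663074275 3.119351764128121
0 nosole [ 0.492  -0.2165  0.1897] [-0.8  1.4 -0.6 -0.6  1.3  1. ]
tip [-10.5      0.5687 -58.6876] 58.69038052070219 0.009690252713325376
mark [-10.5     13.4332 -47.5685] 49.4288750156025 0.275229045779939
hub [-10.5      0.5228  -1.8713] 1.942931773168452 0.27241670688346253
```

```bash
python3 -c "
from h import *
go([.42,-.2167,.34],down(.8,0,-np.radians(15)));go([.4925,-.2167,.31],down(.13))"
```

```text
xyz cm [-7.6003  0.321  -5.6919] dr [3.1008 3.1185 6.6056]
xyz cm [-11.8459   0.384    0.906 ] dr [ 4.1619  4.7334 13.1983]
```

send_rows(dr=[[0.4, 0.45, 1.3], [0.8, 0.9, 2.6], [1.25, 1.4, 4], [1.7, 1.9, 5.3], [2.1, 2.4, 6.6], [2.5, 2.9, 8], [3, 3.4, 9.4], [3.4, 3.9, 10.7]], xyz=[[-2, 0, -4], [-4.5, 0, -5.7], [-7, 0.2, -5.7], [-8, 0.3, -4], [-9, 0.3, -3], [-10, 0.4, -1.5], [-11, 0.4, 0], [-11.8, 0.4, 0.9]], jaw=[0, 50, 100, 100, 100, 100, 100, 100])

```text
time_s: 9.25
eef_pos: [0.4945, -0.2125, 0.3103]
eef_rot: [0.059, 0.554, 0.83, -0.002]
wrist_force: [-0.0, -0.0, 0.3]
opening: 1.002
grasp_force: 0.0
```

```bash
python3 -c "
from h import *
print(cur()[0]);go([.4925,-.2167,.31],down(.13))"
```

```text
[ 0.4945 -0.2125  0.3103]
xyz cm [-0.3106 -0.3445  0.0401] dr [0.7199 0.88   2.5174]
```

send_rows(dr=[[0.35, 0.45, 1.3], [0.7, 0.9, 2.5], [0.7, 0.9, 2.5], [0.7, 0.9, 2.5], [0.7, 0.9, 2.5], [0.7, 0.9, 2.5], [0.7, 0.9, 2.5], [0.7, 0.9, 2.5]], xyz=[[-0.3, -0.3, 0], [-0.3, -0.3, 0], [-0.3, -0.3, 0], [-0.3, -0.3, 0], [-0.3, -0.3, 0], [-0.3, -0.3, 0], [-0.3, -0.3, 0], [-0.3, -0.3, 0]], jaw=[100, 100, 100, 100, 100, 100, 100, 100])

```text
time_s: 10.25
eef_pos: [0.4912, -0.2189, 0.3105]
eef_rot: [0.001, 0.658, 0.753, 0.002]
wrist_force: [0.6, -0.0, -0.4]
opening: 1.0
grasp_force: 0.0
```

Run:
```python
from h import *
c=ctrl.calibration("wrist");w=ctrl.camera("wrist")
print(cur()[0]);go([.4925,-.2167,.214],down(.13))
m=((w[:,:,0]>150)&(w[:,:,1]>130)&(w[:,:,2]<80)).astype(np.uint8)
n,l,s,ce=cv2.connectedComponentsWithStats(m)
for i in range(1,n):
    if s[i,4]>60:print(s[i],ce[i],cv2.minAreaRect(np.argwhere(l==i)[:,::-1].astype(np.float32)),atz("wrist",ce[i],.236,c))
print("pred",[proj("wrist",np.array([.4925,-.2167,.236])+R.from_euler('z',.13).as_matrix()@np.array([a,b,0]),c) for a,b in[(-.01,-.02),(.01,-.02),(.01,.02),(-.01,.02)]])
```

```text
[ 0.4912 -0.219   0.3105]
xyz cm [0.1903 0.1212 9.6537] dr [ 0.0346 -0.0159  0.0482]
[310 227  30  22 536] [325.4869 238.1063] ((324.5465393066406, 237.20863342285156), (28.9499568939209, 20.905040740966797), 3.3664608001708984) [ 0.495  -0.2283  0.236 ]
[258 307  26  14 276] [270.5326 313.6993] ((270.4615478515625, 313.8077087402344), (26.171327590942383, 10.915057182312012), 7.125016689300537) [ 0.4606 -0.3022  0.236 ]
pred [array([310.0014, 248.3655]), array([338.0648, 248.4609]), array([339.5838, 194.6875]), array([309.6035, 194.5278])]
```

send_rows(dr=[[0, 0, 0], [0, 0, 0], [0, 0, 0], [0, 0, 0], [0, 0, 0], [0, 0, 0], [0, 0, 0], [0, 0, 0]], xyz=[[0.2, 0.1, 2], [0.2, 0.1, 4], [0.2, 0.1, 6], [0.2, 0.1, 7.5], [0.2, 0.1, 8.8], [0.2, 0.1, 9.6], [0.2, 0.1, 9.6], [0.2, 0.1, 9.6]], jaw=[100, 100, 100, 100, 100, 100, 100, 100])

```text
time_s: 11.3
eef_pos: [0.4927, -0.2168, 0.2151]
eef_rot: [0.001, 0.658, 0.753, 0.002]
wrist_force: [-0.3, -0.2, 0.2]
opening: 1.002
grasp_force: 0.0
```

send_rows(dr=[[0, 0, 0], [0, 0, 0], [0, 0, 0], [0, 0, 0], [0, 0, 0], [0, 0, 0], [0, 0, 0], [0, 0, 0]], xyz=[[0, 0, 0], [0, 0, 0], [0, 0, 0], [0, 0, 0], [0, 0, 0], [0, 0, 0], [0, 0, 0], [0, 0, 0]], jaw=[60, 30, 0, 0, 0, 0, 0, 0])

```text
time_s: 12.3
eef_pos: [0.4926, -0.2167, 0.2147]
eef_rot: [0.001, 0.658, 0.753, 0.002]
wrist_force: [1.5, 0.5, 1.4]
opening: 0.228
grasp_force: 60.1
```

```bash
python3 -c "
from h import *
p,M=cur()
z=R.from_euler('z',-1.319-.13).as_matrix()
print(np.degrees(np.arctan2(M[1,1],M[0,1])))
go([.5855,.195,.30],z@M)"
```

```text
7.745177805320495
xyz cm [39.5489 14.7923 -8.415 ] dr [-0.0189 -0.0562 13.8368]
```

send_rows(dr=[[0, 0, 0], [0, 0, 0], [0, 0, 0], [0, 0, 1], [0, 0, 2], [0, 0, 3], [0, 0, 4], [0, 0, 5]], xyz=[[0, 0, -1], [0, 0, -3], [0, 0, -5.5], [2, 0.5, -8], [5, 1, -8.5], [9, 1.3, -8.5], [13, 2, -8.5], [17, 2, -8.5]], jaw=[0, 0, 0, 0, 0, 0, 0, 0])

```text
time_s: 13.3
eef_pos: [0.4882, -0.0441, 0.2994]
eef_rot: [-0.001, 0.831, 0.556, 0.001]
wrist_force: [-0.6, 0.7, -3.6]
opening: 0.223
grasp_force: 59.2
```

```bash
python3 -c "
from h import *
M0=R.from_quat([.658,.753,.002,.001]).as_matrix()
h=np.arctan2(M0[1,1],M0[0,1])
print(h,cur()[0])
go([.5855,.195,.30],R.from_euler('z',-1.319-.13).as_matrix()@M0)"
```

```text
0.13445091783633026 [ 0.4882 -0.0441  0.2994]
xyz cm [25.8163 -0.1431  0.0198] dr [-0.0557 -0.0387  8.8096]
```

send_rows(dr=[[0, 0, 1.2], [0, 0, 2.4], [0, 0, 3.6], [0, 0, 4.8], [0, 0, 6], [0, 0, 7.2], [0, 0, 8.4], [-0.05, -0.04, 8.8]], xyz=[[3, 0, 0], [7, 0, 0], [11, 0, 0], [15, 0, 0], [19, 0, 0], [22.5, 0, 0], [25, -0.1, 0], [25.8, -0.1, 0]], jaw=[0, 0, 0, 0, 0, 0, 0, 0])

```text
time_s: 14.3
eef_pos: [0.5851, 0.195, 0.2997]
eef_rot: [0.002, 0.992, 0.13, 0.0]
wrist_force: [0.0, -0.4, -3.8]
opening: 0.227
grasp_force: 59.6
```

send_rows(dr=[[0, 0, 0], [0, 0, 0], [0, 0, 0], [0, 0, 0], [0, 0, 0], [0, 0, 0], [0, 0, 0], [0, 0, 0]], xyz=[[0, 0, 0], [0, 0, 0], [0, 0, 0], [0, 0, 0], [0, 0, 0], [0, 0, 0], [0, 0, 0], [0, 0, 0]], jaw=[0, 0, 0, 0, 0, 0, 0, 0])

```text
time_s: 15.3
eef_pos: [0.5858, 0.1936, 0.3007]
eef_rot: [0.002, 0.992, 0.13, 0.002]
wrist_force: [-0.3, -0.0, -3.9]
opening: 0.229
grasp_force: 59.6
```

Run:
```python
from h import *
M0=R.from_quat([.658,.753,.002,.001]).as_matrix()
o=ctrl.get_obs();print(o['eef_pos'],o['wrist_force'],o['torque'],o['time_s'])
go([.5855,.195,.2567],R.from_euler('z',-1.319-.13).as_matrix()@M0)
s=ctrl.camera("side")
cv2.imwrite("pics/s3.png",cv2.resize(s[80:210,275:395,::-1],(720,780),interpolation=cv2.INTER_CUBIC)[:600])
cv2.imwrite("pics/s3full.png",s[:,:,::-1])
```

```text
[0.5858 0.1936 0.3007] [-0.3199 -0.0242 -3.8913] [ 0.0357 -0.0001  0.0191] 15.3
xyz cm [ 0.0002 -0.1652  4.403 ] dr [ 0.0068 -0.0125  0.0441]
```

View pics/s3.png

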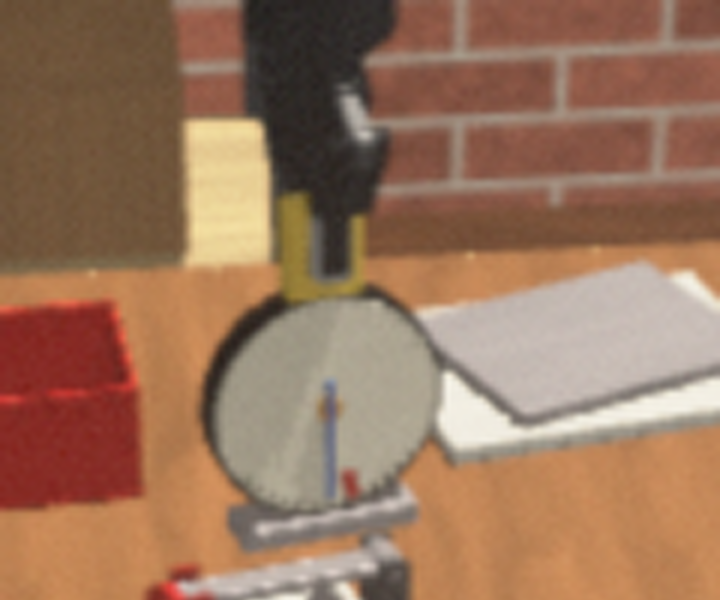

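send_rows(dr=[[0, 0, 0], [0, 0, 0], [0, 0, 0], [0, 0, 0], [0, 0, 0], [0, 0, 0], [0, 0, 0], [0, 0, 0]], xyz=[[0, -0.1, 1], [0, -0.15, 2], [0, -0.15, 2.8], [0, -0.15, 3.4], [0, -0.15, 3.8], [0, -0.15, 4.0], [0, -0.15, 4.1], [0, -0.15, 4.1]], jaw=[0, 0, 0, 0, 0, 0, 0, 0])

```text
time_s: 16.35
eef_pos: [0.5856, 0.1949, 0.2599]
eef_rot: [0.002, 0.992, 0.13, 0.002]
wrist_force: [0.6, 0.7, -4.1]
opening: 0.229
grasp_force: 59.6
```

send_rows(dr=[[0, 0, 0], [0, 0, 0], [0, 0, 0], [0, 0, 0], [0, 0, 0], [0, 0, 0], [0, 0, 0], [0, 0, 0]], xyz=[[0, 0, 0.05], [0, 0, 0.1], [0, 0, 0.15], [0, 0, 0.2], [0, 0, 0.25], [0, 0, 0.3], [0, 0, 0.3], [0, 0, 0.3]], jaw=[0, 0, 0, 0, 0, 0, 0, 0])

```text
time_s: 17.35
eef_pos: [0.5855, 0.1948, 0.2567]
eef_rot: [0.002, 0.992, 0.13, 0.002]
wrist_force: [-0.3, 1.1, -4.3]
opening: 0.228
grasp_force: 59.6
```

send_rows(dr=[[0, 0, 0], [0, 0, 0], [0, 0, 0], [0, 0, 0], [0, 0, 0], [0, 0, 0], [0, 0, 0], [0, 0, 0]], xyz=[[0, 0, 0.03], [0, 0, 0.06], [0, 0, 0.09], [0, 0, 0.12], [0, 0, 0.12], [0, 0, 0.12], [0, 0, 0.12], [0, 0, 0.12]], jaw=[0, 0, 0, 0, 0, 0, 0, 0])

```text
time_s: 18.35
eef_pos: [0.5858, 0.1949, 0.2563]
eef_rot: [0.002, 0.992, 0.13, 0.002]
wrist_force: [-2.0, 0.1, 5.6]
opening: 0.228
grasp_force: 60.7
```

send_rows(dr=[[0, -0.32, 0], [0, -0.64, 0], [0, -0.96, 0], [0, -1.28, 0], [0, -1.6, 0], [0, -1.92, 0], [0, -2.24, 0], [0, -2.56, 0]], xyz=[[0.61, 0, -0.03], [1.22, 0, 0], [1.82, 0, 0.05], [2.43, 0, 0.12], [3.03, 0, 0.21], [3.63, 0, 0.33], [4.22, 0, 0.46], [4.81, 0, 0.61]], jaw=[0, 0, 0, 0, 0, 0, 0, 0])

```text
time_s: 19.35
eef_pos: [0.6318, 0.2071, 0.2499]
eef_rot: [0.02, 0.983, 0.129, -0.132]
wrist_force: [-2.6, 0.4, 5.3]
opening: 0.227
grasp_force: 60.6
```

send_rows(dr=[[0, 0, 0], [0, 0, 0], [0, 0, 0], [0, 0, 0], [0, 0, 0], [0, 0, 0], [0, 0, 0], [0, 0, 0]], xyz=[[0, 0, 0], [0, 0, 0], [0, 0, 0], [0, 0, 0], [0, 0, 0], [0, 0, 0], [0, 0, 0], [0, 0, 0]], jaw=[0, 0, 0, 0, 0, 0, 0, 0])

```text
time_s: 20.35
eef_pos: [0.632, 0.2071, 0.2498]
eef_rot: [0.02, 0.983, 0.129, -0.131]
wrist_force: [-0.8, -1.0, 4.5]
opening: 0.228
grasp_force: 60.5
```

Run:
```python
from h import *
o=ctrl.get_obs();p,M=cur();print(p,o['wrist_force'],o['torque'],o['time_s'])
M0=R.from_quat([.658,.753,.002,.001]).as_matrix()
ml=R.from_euler('z',.134-1.319-.134-.13+.13).as_matrix()
# gauge axes from tool at grasp: gauge level then
Gt=M0.T@np.array([0,0,1.]);n=M@Gt;print("gauge z",n,"tilt",np.arccos(n[2]),"sole mid",p-.1697*n)
s=ctrl.camera("side");cv2.imwrite("pics/s4full.png",s[:,:,::-1])
a=cv2.imread("pics/s3full.png")
big=lambda i,r,c:cv2.resize(i[r:r+60,c:c+50],(400,480),interpolation=cv2.INTER_CUBIC)
q=proj("side",p-.093*n);print(q)
cv2.imwrite("pics/s4.png",np.hstack([big(a,120,305),big(s[:,:,::-1],int(q[1])-32,int(q[0])-25)]))
```

```text
[0.632  0.2071 0.2498] [-0.8467 -1.0213  4.5078] [-0.2165  0.5907 -0.0251] 20.35
gauge z [0.2545 0.0686 0.9646] tilt 0.26669077791377704 sole mid [0.5888 0.1955 0.0861]
[335.2144 157.939 ]
```

View pics/s4.png

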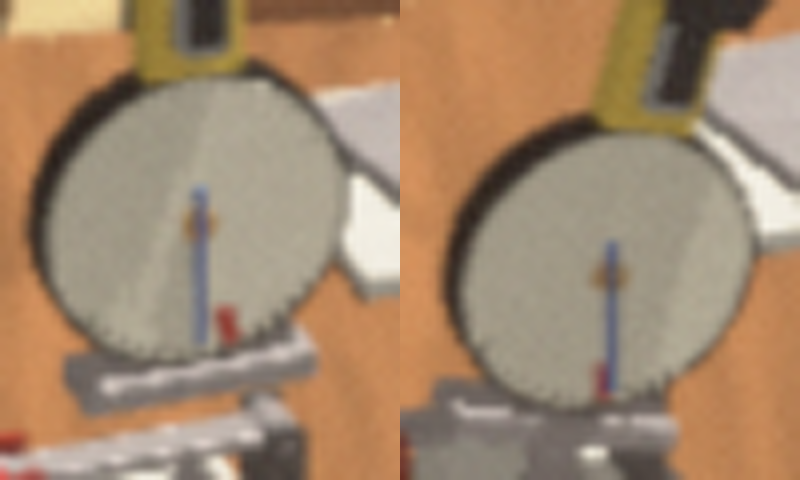

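Run:
```python
from h import *
M0=R.from_quat([.658,.753,.002,.001]).as_matrix()
G0=R.from_euler('z',.1345).as_matrix(); TG=M0.T@G0   # gauge in tool
poses={"s3":(np.array([.5858,.1936,.3007]),R.from_quat([.992,.13,.002,.002]).as_matrix()),"s4":cur()}
for k,(p,M) in poses.items():
    g=M@TG; cen=p-g[:,2]*(.1697-.077)
    im=cv2.imread(f"pics/{k}full.png").astype(int);b,gr,r=im[:,:,0],im[:,:,1],im[:,:,2]
    pr=lambda a,rad=.054,x=.0095:proj("side",cen+g@np.array([x,rad*np.sin(a),-rad*np.cos(a)]))
    h=proj("side",cen+g@[.0095,0,0]);print(k,"hub pred",h,"mark .25/.28/.31",pr(.25),pr(.28),pr(.31),"tip plumb",pr(0 if k=="s3" else .2667))
    y0,y1,x0,x1=int(h[1])+4,int(h[1])+22,int(h[0])-12,int(h[0])+12
    for nm,w in [("red",np.clip(r-np.maximum(b,gr)-25,0,None)),("blue",np.clip(b-r-15,0,None))]:
        s=w[y0-10*(nm=="blue"):y1,x0:x1].astype(float);Y,X=np.mgrid[y0-10*(nm=="blue"):y1,x0:x1]
        print(nm,(s*X).sum()/s.sum(),(s*Y).sum()/s.sum(),s.sum())
        if nm=="red":print(s.astype(int)[6:18,4:20])
        else:
            cx=(s*X).sum(1)/np.maximum(s.sum(1),1);print(np.round(np.c_[Y[:,0],cx,s.sum(1)].T,1))
```

```text
s3 hub pred [329.5483 147.5892] mark .25/.28/.31 [333.497  161.1848] [333.9494 160.9842] [334.3979 160.7719] tip plumb [329.6243 162.3784]
red 333.2252873563218 160.33793103448275 435.0
[[ 0  0  0  0  0  0  0  0  0  0  0  0  0  0  0  0]
 [ 0  0  0  0  0  0  0  0  0  0  0 20 26  4  0  0]
 [ 0  0  0  0  0  0  0  0  0  0  0 35 48 17  0  0]
 [ 0  0  0  0  0  0  0  0  0  0  0 30 54 19  0  0]
 [ 0  0  0  0  0  0  0  0  0  0  0 18 53 33  3  0]
 [ 0  0  0  0  0  0  0  0  0  0  0  4 35 21  0  0]
 [ 0  0  0  0  0  0  0  0  0  0  0  0  0  0  0  0]
 [ 0  0  0  0  0  0  0  0  0  0  0  0  0  0  0  0]
 [ 0  0  0  0  0  0  0  0  0  0  0  0  0  0  0  0]
 [ 0  0  0  0  0  0  0  0  0  0  0  0  0  0  0  0]
 [ 0  0  0  0  0  0  0  0  0  0  0  0  0  0  0  0]
 [ 0  0  0  0  0  0  0  0  0  0  0  0  0  0  0  0]]
blue 330.0 144.0 1.0
[[141. 142. 143. 144. 145. 146. 147. 148. 149. 150. 151. 152. 153. 154.
  155. 156. 157. 158. 159. 160. 161. 162. 163. 164. 165. 166. 167. 168.]
 [  0.   0.   0. 330.   0.   0.   0.   0.   0.   0.   0.   0.   0.   0.
    0.   0.   0.   0.   0.   0.   0.   0.   0.   0.   0.   0.  
[... 727 characters left out ...]
 0  0  0  0  0  0  0 11]
 [ 0  0  0  0  0  0  0  0  0  0  0  0  0  0  0  0]
 [ 0  0  0  0  0  0  0  0  0  0  0  0  0  0  0  0]
 [ 0  0  0  0  0  0  0  0  0  0  0  0  0  0  0  0]
 [ 0  0  0  0  0  0  0  0  0  0  0  0  0  0  0  0]]
blue 336.0 165.24444444444444 45.0
[[153. 154. 155. 156. 157. 158. 159. 160. 161. 162. 163. 164. 165. 166.
  167. 168. 169. 170. 171. 172. 173. 174. 175. 176. 177. 178. 179. 180.]
 [  0.   0.   0. 336. 336.   0.   0.   0.   0.   0. 336. 336. 336. 336.
  336. 336. 336. 336. 336. 336.   0.   0.   0.   0.   0.   0.   0.   0.]
 [  0.   0.   0.   7.   2.   0.   0.   0.   0.   0.   2.   3.   5.   3.
    5.   4.   6.   3.   2.   3.   0.   0.   0.   0.   0.   0.   0.   0.]]
```

send_rows(dr=[[0, 0.08, 0], [0, 0.16, 0], [0, 0.24, 0], [0, 0.33, 0], [0, 0.33, 0], [0, 0.33, 0], [0, 0.33, 0], [0, 0.33, 0]], xyz=[[-0.15, 0, -0.02], [-0.31, 0, -0.02], [-0.47, 0, -0.02], [-0.63, 0, -0.02], [-0.63, 0, -0.02], [-0.63, 0, -0.02], [-0.63, 0, -0.02], [-0.63, 0, -0.02]], jaw=[0, 0, 0, 0, 0, 0, 0, 0])

```text
time_s: 21.4
eef_pos: [0.6263, 0.2056, 0.2514]
eef_rot: [0.018, 0.985, 0.129, -0.114]
wrist_force: [0.4, -0.4, 3.7]
opening: 0.224
grasp_force: 60.3
```

send_rows(dr=[[0, 0, 0], [0, 0, 0], [0, 0, 0], [0, 0, 0], [0, 0, 0], [0, 0, 0], [0, 0, 0], [0, 0, 0]], xyz=[[0, 0, 0], [0, 0, 0], [0, 0, 0], [0, 0, 0], [0, 0, 0], [0, 0, 0], [0, 0, 0], [0, 0, 0]], jaw=[0, 0, 0, 0, 0, 0, 0, 0])

```text
time_s: 22.4
eef_pos: [0.6262, 0.2057, 0.2514]
eef_rot: [0.017, 0.985, 0.129, -0.114]
wrist_force: [-0.3, 0.7, 3.7]
opening: 0.222
grasp_force: 60.3
```

Run:
```python
from h import *
o=ctrl.get_obs();p,M=cur();print(p,o['wrist_force'],o['time_s'])
M0=R.from_quat([.658,.753,.002,.001]).as_matrix()
n=M@(M0.T@np.array([0,0,1.]));print("tilt",np.arccos(n[2]),"sole",p-.1697*n)
s=np.mean([ctrl.camera("side").astype(float) for _ in range(6)],0)
q=proj("side",p-.093*n);x0,y0=int(q[0])-8,int(q[1])+2;print(q,x0,y0)
c=s[y0:y0+18,x0:x0+16]
print("R-max(G,B)");print((c[:,:,0]-c[:,:,1:].max(2)).round().astype(int))
print("B-R");print((c[:,:,2]-c[:,:,0]).round().astype(int))
```

```text
[0.6262 0.2057 0.2514] [-0.3077  0.6984  3.7201] 22.4
tilt 0.2321952480582633 sole [0.5885 0.1955 0.0862]
[334.3785 157.8726] 326 159
R-max(G,B)
[[  8   8   8   8   8   9  11  20  24  10  16  20  10   8   8   8]
 [  8   8   8   8   8   8  10  16  22   8  15  19   9   8   7   8]
 [  8   8   8   8   8   8   8  11  12  -4   5  10   8   7   7   7]
 [  7   8   8   8   8   8   8   8   7 -17   1   7   8   7   7   8]
 [  8   8   8   7   8   8   8   7   5 -20   0   6   7   7   6   7]
 [  8   8   6   7   8   8   8   8   4 -20   1   8   8   8   7   7]
 [  9   8   7   8   8   8   8   8   3 -21   0   7   9   7   7   8]
 [  8   8   8   8   8   8   8   8   5 -21   0   6   7   8   7   7]
 [  8   8   8   7   8   8   8   7   4 -20   0   7   8   8   7   7]
 [  8   8   9   7   9   8   7   7   4 -21   0   7   8   7   9   8]
 [  8   8   7   8   9   9   8   8   6 -20   1   8   7   8   8   8]
 [  9   8   8   8   9   9   8  13  17 -15   7   8   7   8   8   8]
 [  8   8   8   8   8   9   9  16  29  -8   8   7   7   8   7   8]
 [  7   8   8   8   8   8   8  18  35  -2  10   7   8   8   8   8]
 [  9   8   8   7
[... 762 characters left out ...]
  21   0 -24 -28 -28 -28 -28]
 [-26 -26 -26 -25 -26 -27 -27 -25 -11  20  -1 -24 -28 -28 -28 -28]
 [-26 -26 -28 -26 -27 -27 -27 -26 -13  21  -2 -25 -28 -28 -28 -28]
 [-26 -26 -25 -26 -26 -27 -27 -25 -12  20  -3 -26 -28 -29 -28 -28]
 [-27 -26 -27 -26 -26 -27 -27 -29 -22  15  -8 -27 -28 -28 -28 -27]
 [-27 -27 -26 -26 -26 -26 -27 -32 -32   8  -8 -26 -28 -28 -28 -28]
 [-26 -27 -26 -26 -27 -27 -26 -34 -37   2 -10 -26 -27 -29 -27 -23]
 [-27 -26 -27 -26 -27 -26 -27 -33 -46 -25 -28 -27 -24 -27 -25 -20]
 [-24 -25 -25 -24 -25 -24 -26 -31 -50 -51 -39 -26 -21 -21 -18 -16]
 [-18 -20 -21 -23 -23 -24 -22 -24 -28 -29 -24 -19 -17 -16 -15 -16]
 [-15 -16 -16 -17 -18 -18 -16 -17 -16 -16 -15 -16 -15 -16 -15 -15]]
```

```bash
python3 -c "
from bench import ctrl
print(ctrl.hand_in())"
```

```text
the job is handed in; nothing more can be done
None
```

The job is handed in, but the hand-in gave no verdict. The strap is home in its catch. The gauge is held tilted 0.232 rad on the stud with about 8 N on its sole, and the pointer tip measures about 1.5 mm or less from the middle of the mark.

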